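Cover the topping pan with its flat lid

ROBOT

A 6-joint arm with a two-finger parallel gripper is mounted at the origin on the work surface. World frame = base frame: x ahead of the robot, y to its left, z up, the work surface at z = 0. Lengths are in mm, angles in rad, forces in N, time in s.
With the tool pointing down it reaches from about 350 to 975 mm from the base axis. Payload 7.1 kg.
Tool frame: the origin (TCP) lies at the very end of the fingers, on their centre line; the grasp point (between the pads) lies tcp_to_grasp behind it (tcp_to_grasp is the distance from the TCP to the grasp point, in mm); z points along the fingers, x is the direction in which the jaws open and shut, and the axes are right-handed (so a half turn about z gives the same grasp; the last joint's range is limited). The gripper opens to 88 mm and grips with 3 to 60 N. Pads are 20 mm wide; open, the fingers measure 115 mm over their backs; the gripper's body (75 mm by 178 mm) begins 61 mm behind the grasp point.
Start: joints at [-1.21, 0.423, 1.63, -0, 1.089, -0.019], TCP at [231.725, -580.438, 222.675] pointing down, gripper open.
Joint ranges: [-3, 3], [-0.9, 2.11], [0.09, 2.58], [-1.31, 4.45], [0.11, 2.69], [-2.54, 2.54]. Speed limits (rad/s): [2.39, 2.39, 3.01, 3.14, 3.14, 3.14].

INTERFACE

Orientations are given as a rotation vector (axis times angle).
In Python, from workcell import get_obs, get_image, close_job, recognise, mark_of, tcp_to_grasp gives the robot as it stands. The module is installed in compiled form; this text tells all that it offers.
- The arm moves only by the tool move_arm, never from a script. Its argument "motion" is a list of rows, each a list of 7 numbers: the shift along the world's x, y, z in mm, then the turn, a rotation vector about the world's x, y, z in rad, then the finger opening in mm, from 0 to 87.8. A call has 1 to 5 rows; each row is the pose to reach, as a shift and turn from the pose commanded when the call began; what a row does not reach only later rows make up. A row lasts 1/12 s, in which the tool goes at most 41.7 mm and 7.16 degrees, less where a joint would pass 70% of its speed; a pose out of reach is approached as far as the arm can. A call with a gripper value outside its range is refused whole. The fingers move at their own pace and stop on an object; the grip force is fixed at half the most. Time passes only in rows, so rows that repeat a pose let the fingers close. It gives the time, the measured TCP pose, the force and the opening at its end, in the units of the state.
- get_obs(): the state, without advancing time (a new reading comes with each control period).
- get_image(name): name is "scene" or "top" or "wrist"; returns a dict with "color" (400x640x3 uint8, red, green, blue), "mtx" (3x3 intrinsics, pixels), "k1" (the pictures are not rectified: a ray, as slopes to the right and down, at radius r is drawn at 1 + k1 r^2 times it, then the intrinsics apply), "camera_from_world" (4x4, takes a point from world to camera coordinates). Camera axes: x right, y up, looking along -z (the intrinsics and any distortion apply to the point x, -y, -z); pixel columns grow to the right and rows downward; lengths in mm; the calibration is good to about 2 mm. A picture is of the moment at which its call begins. There is no depth.
- close_job(): hands the job in, once; it reports no verdict.
Trained networks look in a picture, given as the dict that the camera call returned (one of the last four; its "shot" number tells which), for a name from the list of things; names that differ only in an ending like _2 or _b are one class to them, and where a whole thing is asked for, a point or a joint stands for the part that bears it (a point fixed in the world has none). Each returns a list of dicts, best first, with "p" (0 to 1); they miss things now and then, are a little off and sometimes report something else, mostly with a low value. They report only what shows in the picture. A call takes as long as a camera call.
- recognise(picture, label): "bbox" ([centre column, centre row, width, height] in pixels, round what is visible of it).
- mark_of(picture, label): "location" ([row, column] in pixels: a listed point, or the origin of a listed thing).
The state is a dict: "t": time; "qpos": joint angles; "qvel": joint speeds; "joint_torque": joint torques, N m; "ee_pos": TCP position; "orientation": TCP orientation; "ft_force": force on the tool from outside, world axes, zero at the start; "moment": the same for the moment, N m; "width": finger opening in mm.
Only numpy, scipy, OpenCV 4.12 (cv2) and the standard library are available. Lean on these libraries where they do the work, as an engineer would, in place of code of your own. Each camera call takes 0.05 s, during which the arm holds its last target. There are 200 camera calls.

TASK

Close the narrow pan of nut topping with its flat metal cover, which lies flat on the marble slab with no handle and nothing to get hold of: slide it along the slab until one end sticks out well past an edge, still lying flat, then pinch that end, lift the cover and lay it flat on the pan's rim so that the whole mouth is covered. Do not let the cover fall off the slab, and leave the bowl, the jar and the spatula where they are. Let go at the end, with the pan upright.

Things in the scene. Friction and masses are not known exactly. Their poses are not given: they have to be found in the camera images.
- slab: Fixed marble slab standing on the steel table, 200 mm along its x, 280 mm along its y, 45 mm high (top face 45 mm above its origin, the centre of its underside). It may be left or right of the middle, with the pan on the other side; it is turned up to about 12 degrees.
- cover: Loose flat dark grey anodised aluminium cover plate, 170 mm along its x, 60 mm along its y, 3 mm thick, about 85 g (varies), without handle, lying flat on the slab with its long side roughly along the slab's y. Origin: centre of its underside. It slides easily on the polished marble when fingertips press on it from above with a few newtons and drag it; it tips off the slab if more than half its length overhangs. Either face and either way round will do.
- cover_end_a (a point): Middle of the cover's short edge at its +x end (85 mm from its origin), at the underside.
- cover_end_b (a point): Middle of the cover's short edge at its -x end, at the underside.
- pan: Loose straight-sided narrow steel pan, about 0.9 kg, filled with brown nut pieces to about 15 mm below the rim; outside 150 mm along its x, 50 mm along its y, 55 mm high, walls 4 mm (mouth 142 x 42 mm). Origin: centre of its underside; the rim is 55 mm above it. Long side roughly along the world y, turned up to about 23 degrees.
- mouth0 (a point): Corner of the pan's mouth (inner edge of the rim, at rim height), at pan x +71 mm, y +21 mm.
- mouth1 (a point): Corner of the pan's mouth (inner edge of the rim, at rim height), at pan x +71 mm, y -21 mm.
- mouth2 (a point): Corner of the pan's mouth (inner edge of the rim, at rim height), at pan x -71 mm, y -21 mm.
- mouth3 (a point): Corner of the pan's mouth (inner edge of the rim, at rim height), at pan x -71 mm, y +21 mm.
- bowl: Bystander: loose steel bowl, 130 mm across, 60 mm high, on the table beyond the work. Origin: centre of its underside.
- jar: Bystander: loose amber glass jar, 70 mm across, 100 mm high, beyond the work. Origin: centre of its underside.
- spatula: Bystander: loose spatula, 240 mm long, lying on the table beyond the work. Origin: at its underside, about mid-length.

How it is judged (in metres and radians):
On the way, in this order (a step that is already met when the one before it is completed fails the run):
1. one end of the cover sticks out at least 25 mm past an edge of the slab while the cover still lies flat on it ((x of any of cover_end_a, cover_end_b in the frame of slab above 0.125 m or x of any of cover_end_a, cover_end_b in the frame of slab below -0.125 m or y of any of cover_end_a, cover_end_b in the frame of slab above 0.165 m or y of any of cover_end_a, cover_end_b in the frame of slab below -0.165 m) and angle between cover's own z axis and vertical below 0.05 rad and height (world z) of cover between 0.042 and 0.048 m), for 0.2 s.
2. the cover is held by the fingers, lifted at least 15 mm above the slab (contact force between the fingers and cover above 0.5 N and height (world z) of cover above 0.06 m), for 0.2 s.
At the end, for the whole second after the job is handed in: The cover lies flat (within 3 degrees) on the rim of the upright pan, all four corners of the pan's mouth are under it, and cover and pan are at rest (x of mouth0 in the frame of cover between -0.085 and 0.085 m and y of mouth0 in the frame of cover between -0.03 and 0.03 m and x of mouth1 in the frame of cover between -0.085 and 0.085 m and y of mouth1 in the frame of cover between -0.03 and 0.03 m and x of mouth2 in the frame of cover between -0.085 and 0.085 m and y of mouth2 in the frame of cover between -0.03 and 0.03 m and x of mouth3 in the frame of cover between -0.085 and 0.085 m and y of mouth3 in the frame of cover between -0.03 and 0.03 m and z of cover in the frame of pan between 0.052 and 0.061 m and angle between pan's own z axis and vertical below 0.05 rad and (angle between cover's own z axis and vertical below 0.06 rad or angle between cover's own z axis and vertical above 3.08 rad) and linear speed of each of cover, pan below 0.01 m/s); the robot touches nothing.
It fails at once if the cover falls off the slab or the pan (below 30 mm) (height (world z) of cover below 0.03 m).
It fails at once if the bowl, the jar or the spatula is moved by more than 30 mm (distance of any of bowl, jar, spatula from where it was at the start of the episode above 0.03 m).
It also fails if it takes over 54 s, if anything falls off the work surface, if the arm or the gripper's body presses on something with over 40 N, if the wrist force passes 120 N, or if a joint passes its speed limit or range.

## Working session

There is one attempt and no reset: what is moved stays moved. The work goes in short steps, Python scripts to look and compute and a tool call to move; the robot and the scene stay as the last step left them, time stands still between calls to the robot, and variables do not carry over. Pictures are saved under pics/ and viewed, about 8 in all and at most 12, crops included, and the job is handed in when it is done.

Besides the shell and the picture viewer there is one more tool, called as name(argument=value, ...) on one line, values as JSON. move_arm: Moves the arm, as the interface text tells. Its arguments: {"type":"object","properties":{"motion":{"type":"array"}},"required":["motion"]}

```bash
mkdir -p pics; cat > h.py <<'E'
import numpy as np, cv2
from workcell import *
def ray(p,row,col):
    K=p["mtx"];d=np.array([(col-K[0][2])/K[0][0],(row-K[1][2])/K[1][1]])
    s=d.copy()
    for _ in range(20): s=d/(1+p["k1"]*(s@s))
    T=np.array(p["camera_from_world"]);R=T[:3,:3];c=-R.T@T[:3,3]
    v=R.T@np.array([s[0],-s[1],-1.]);return c,v
def at_z(p,row,col,z):
    c,v=ray(p,row,col);return (c+v*(z-c[2])/v[2])
def tri(obs):
    A=np.zeros((3,3));b=np.zeros(3)
    for c,v in obs:
        v=v/np.linalg.norm(v);M=np.eye(3)-np.outer(v,v);A+=M;b+=M@c
    return np.linalg.solve(A,b)
def proj(p,P):
    T=np.array(p["camera_from_world"]);q=T[:3,:3]@np.array(P)+T[:3,3]
    s=np.array([q[0],-q[1]])/-q[2];s=s*(1+p["k1"]*(s@s));K=p["mtx"]
    return np.array([K[0][0]*s[0]+K[0][2],K[1][1]*s[1]+K[1][2]])
def save(p,n): cv2.imwrite("pics/"+n+".png",p["color"][:,:,::-1])
E
python3 - <<'E'
from h import *
np.set_printoptions(precision=1,suppress=True)
s=get_image("scene");t=get_image("top");save(s,"s0");save(t,"t0")
cv2.imwrite("pics/both.png",cv2.resize(np.vstack([s["color"],t["color"]]),(480*800//640,600))[:,:,::-1])
print("tcp2g",tcp_to_grasp, get_obs())
for l in ["slab","cover","cover_end_a","pan","mouth0","bowl","jar","spatula"]:
    for n,p in(("s",s),("t",t)):
        for m in mark_of(p,l)[:4]: print(l,n,round(m["p"],2),np.array(m["location"]),at_z(p,*m["location"],{"c":45,"m":55}.get(l[0],0)))
for n,p in(("s",s),("t",t)):print(n,-np.array(p["camera_from_world"])[:3,:3].T@np.array(p["camera_from_world"])[:3,3])
E
```

```text
tcp2g 18.700000000000003 {'t': 0.1, 'qpos': array([-1.2,  0.4,  1.6, -0. ,  1.1, -0. ]), 'qvel': array([ 0., -0., -0., -0.,  0.,  0.]), 'joint_torque': array([ -0. , -54.6, -27.4,   0.1,   0. ,  -0. ]), 'ee_pos': array([ 231.6, -580. ,  222. ]), 'orientation': array([-2.6,  1.8,  0. ]), 'ft_force': array([-0.1, -0.2, -0.5]), 'moment': array([ 0.,  0., -0.]), 'width': 87.85658297070236}
slab s 0.61 [175.7 330.1] [ 487.4 -195.2    0. ]
slab t 0.79 [251.3 399.5] [ 486.  -208.5    0. ]
cover s 0.72 [155.3 333.3] [ 457.5 -225.8   45. ]
cover t 0.84 [261.4 412.3] [ 465.5 -230.8   45. ]
cover_end_a s 0.97 [167.7 354.3] [ 444.9 -134.2   45. ]
cover_end_a s 0.95 [146.9 311. ] [ 487.5 -305.    45. ]
cover_end_a t 0.72 [265.2 374.8] [ 456.3 -139.5   45. ]
cover_end_a t 0.72 [253.3 444.3] [ 485.1 -309.6   45. ]
pan s 0.71 [261.4 416. ] [518.4 230.1   0. ]
pan t 0.56 [240.8 226.9] [509.7 230.7   0. ]
mouth0 s 0.97 [254.6 451.4] [483.3 299.   55. ]
mouth0 s 0.69 [225.  402.9] [506.2 159.2  55. ]
mouth0 s 0.61 [232.  391.7] [545.3 166.8  55. ]
mouth0 s 0.59 [261.9 438.9] [523.  302.9  55. ]
mouth0 t 0.94 [227.1 253.4] [546.6 153.2  55. ]
mouth0 t 0.79 [245.6 250.3] [502.3 160.1  55. ]
mouth0 t 0.68 [238.5 193.7] [517.7 298.1  55. ]
mouth0 t 0.59 [250.2 194.3] [489.6 296.1  55. ]
bowl s 0.93 [232.2 275.7] [745.5 -37.7   0. ]
bowl t 0.72 [147.9 327.2] [749.2 -23.3   0. ]
jar s 0.69 [312.8 350.1] [737.3 282.6   0. ]
jar t 0.8 [155.8 210.1] [727.7 278.9   0. ]
spatula s 0.95 [187.4 236.4] [ 746.9 -279.5    0. ]
spatula s 0.65 [148.  310.3] [ 451.7 -372.4    0. ]
spatula t 0.59 [153.2 427.9] [ 737.9 -283.5    0. ]
s [1163.8  878.4  778.3]
t [570.7 -14.1 971. ]
```

View pics/t0.png

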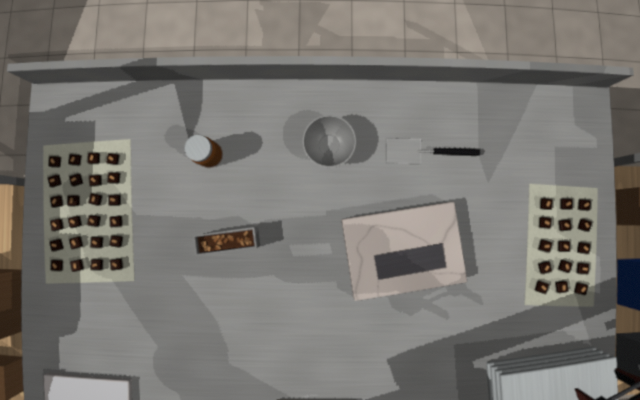

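View pics/s0.png

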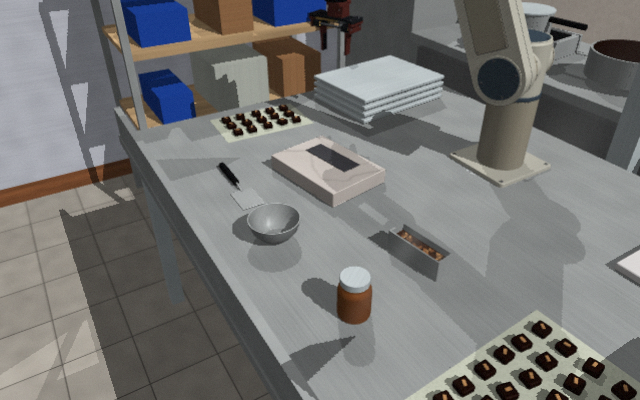

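```bash
python3 - <<'E'
from h import *
from scipy.spatial.transform import Rotation as R
np.set_printoptions(precision=1,suppress=True)
s=get_image("scene");t=get_image("top")
o=get_obs();M=R.from_rotvec(o["orientation"]).as_matrix();print("toolx yaw",np.degrees(np.arctan2(M[1,0],M[0,0])),M[:,2])
def seg(p,seed,z,tol,nm):
    g=cv2.cvtColor(p["color"],cv2.COLOR_RGB2BGR);m=np.zeros((402,642),np.uint8)
    cv2.floodFill(g,m,seed,0,(tol,)*3,(tol,)*3,4|cv2.FLOODFILL_MASK_ONLY|cv2.FLOODFILL_FIXED_RANGE|(255<<8))
    m=cv2.morphologyEx(m[1:-1,1:-1],cv2.MORPH_CLOSE,np.ones((5,5)))
    c=max(cv2.findContours(m,0,1)[0],key=cv2.contourArea)[:,0]
    w=np.array([at_z(p,y,x,z)[:2] for x,y in c],np.float32)
    r=cv2.minAreaRect(w);print(nm,np.array(r[0]),np.array(r[1]),round(r[2],1))
    return w
for n,p,a in(("top",t,(410,261)),("scene",s,(333,157))): seg(p,a,48,25,n+" cover")
for n,p,a in(("top",t,(410,225)),("scene",s,(325,180))): seg(p,a,45,60,n+" slab")
for l,k in (("cover",2),("cover_end_a",2),("pan",1),("mouth0",4)):
    a=sorted([at_z(s,*m["location"],50)[1],ray(s,*m["location"])] for m in mark_of(s,l)[:k]) if 0 else [ (at_z(s,*m["location"],50)[:2],ray(s,*m["location"])) for m in mark_of(s,l)[:k]]
    b=[ (at_z(t,*m["location"],50)[:2],ray(t,*m["location"])) for m in mark_of(t,l)[:k]]
    for x in a:
        y=min(b,key=lambda q:np.linalg.norm(q[0]-x[0]));print(l,tri([x[1],y[1]]))
E
```

```text
toolx yaw -68.23819665637349 [ 0. -0. -1.]
top cover [ 466.7 -224.2] [ 57.3 166. ] 9.9
scene cover [ 468.6 -215.4] [ 59.5 165.5] 9.1
top slab [522.  -34.7] [ 792.9 1381.8] 1.0
scene slab [  571.9 -1116. ] [1627.6 3660.2] 8.8
cover [ 456.7 -229.7   34.6]
cover_end_a [ 478.7 -316.6   36.4]
cover_end_a [ 448.7 -142.2   26.2]
pan [514.3 231.6  -0.9]
mouth0 [540.9 156.2  46.7]
mouth0 [522.9 299.5  48.6]
mouth0 [481.1 295.3  47.1]
mouth0 [504.7 158.9  62.2]
```

move_arm(motion=[[20, 30, 0, 0, 0, 0.115, 40], [40, 60, 0, 0, 0, 0.23, 20], [60, 90, 0, 0, 0, 0.345, 15], [80, 120, 0, 0, 0, 0.46, 15], [100, 150, 0, 0, 0, 0.575, 15]])

```text
t: 1.82
ee_pos: [332.3, -429.1, 222.7]
orientation: [2.996, -0.945, 0.0]
ft_force: [0.5, -0.3, 0.6]
width: 58.1
```

move_arm(motion=[[20, 30, 0, 0, 0, 0.115, 15], [40, 60, 0, 0, 0, 0.23, 15], [60, 90, 0, 0, 0, 0.345, 15], [80, 120, 0, 0, 0, 0.46, 15], [100, 150, 0, 0, 0, 0.575, 15]])

```text
t: 2.23
ee_pos: [432.5, -278.9, 222.9]
orientation: [3.141, -0.056, 0.001]
ft_force: [-0.5, 0.9, 0.2]
width: 24.7
```

move_arm(motion=[[18, 29, 0, 0, 0, 0.105, 15], [35, 58, 0, 0, 0, 0.21, 15], [35, 58, 0, 0, 0, 0.21, 15], [35, 58, 0, 0, 0, 0.21, 15]])

```text
t: 2.57
ee_pos: [467.4, -221.3, 222.7]
orientation: [3.13, 0.269, 0.0]
ft_force: [0.6, -0.3, 0.3]
width: 15.0
```

```bash
cat >> h.py <<'E'
from scipy.spatial.transform import Rotation as R
def state():
    o=get_obs();M=R.from_rotvec(o["orientation"]).as_matrix()
    print("t",round(o["t"],2),"tcp",np.round(o["ee_pos"],1),"yaw",np.round(np.degrees(np.arctan2(M[1,0],M[0,0])),2),"zax",np.round(M[:,2],3),"q",np.round(o["qpos"],2),"F",np.round(o["ft_force"],1),"w",round(o["width"],1))
E
python3 - <<'E'
from h import *
np.set_printoptions(precision=1,suppress=True)
state();w=get_image("wrist");save(w,"w0")
for l in ["slab","cover","cover_end_a"]:
    for m in mark_of(w,l)[:3]: print(l,round(m["p"],2),np.array(m["location"]),at_z(w,*m["location"],45))
t=get_image("top")
for c in [(343,219),(458,201),(467,284),(355,299)]: print(at_z(t,c[1],c[0],45))
E
```

```text
t 2.57 tcp [ 467.4 -221.3  222.7] yaw 9.82 zax [ 0. -0. -1.] q [-0.5  0.3  1.9 -0.   1.  -0.6] F [ 0.6 -0.3  0.3] w 15.0
slab 0.66 [162.2 347.1] [ 490.6 -205.4   45. ]
cover 0.7 [173.7 317.9] [ 464.5 -221.6   45. ]
cover_end_a 0.97 [ 83.9 316.6] [ 449.2 -138.7   45. ]
cover_end_a 0.86 [254.7 319.9] [ 481.2 -307.4   45. ]
[567.4 -62.1  45. ]
[ 612.7 -344.6   45. ]
[ 410.1 -366.    45. ]
[374.8 -92.   45. ]
```

View pics/w0.png

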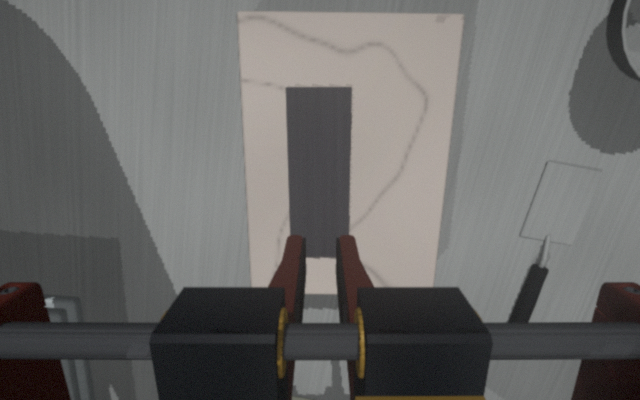

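move_arm(motion=[[1, -10, -40, 0, 0, 0, 15], [2, -20, -80, 0, 0, 0, 15], [2, -26, -120, 0, 0, 0, 15], [2, -26, -155, 0, 0, 0, 15], [2, -26, -165, 0, 0, 0, 15]])

```text
t: 3.23
ee_pos: [465.2, -248.2, 53.2]
orientation: [-3.127, -0.26, 0.01]
ft_force: [-0.9, 0.8, -0.2]
width: 14.9
```

```bash
python3 - <<'E'
from h import *
np.set_printoptions(precision=1,suppress=True)
state();w=get_image("wrist");save(w,"w1")
for l in ["cover","cover_end_a"]:
    for m in mark_of(w,l)[:3]: print(l,round(m["p"],2),np.array(m["location"]),at_z(w,*m["location"],45))
w["camera_from_world"]
import workcell
E
```

```text
t 3.23 tcp [ 465.2 -248.2   53.2] yaw 9.52 zax [-0.  0. -1.] q [-0.5  0.6  1.9 -0.   0.7 -0.7] F [-0.9  0.8 -0.2] w 14.9
cover 0.88 [202.4 329. ] [ 465.1 -223.6   45. ]
cover 0.26 [ 17. 331.] [ 451.3 -139.3   45. ]
cover_end_a 0.55 [ 17.1 330.5] [ 451.1 -139.3   45. ]
```

View pics/w1.png

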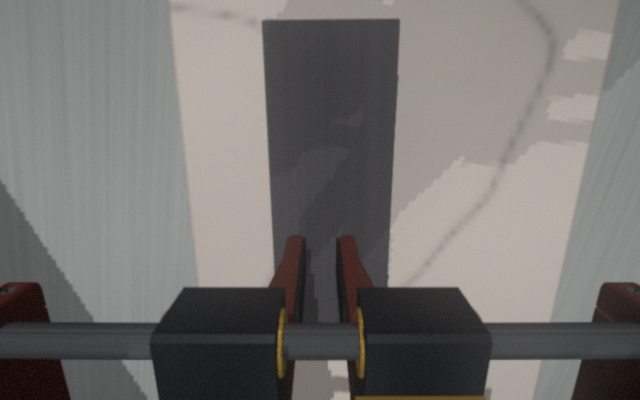

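move_arm(motion=[[1, 0, -2, 0, 0, 0, 15], [1, 0, -4, 0, 0, 0, 15], [1, 0, -6, 0, 0, 0, 15], [1, 0, -7, 0, 0, 0, 15], [1, 0, -7, 0, 0, 0, 15]])

```text
t: 3.8
ee_pos: [470.0, -248.5, 51.3]
orientation: [3.13, 0.265, 0.001]
ft_force: [-0.2, 0.3, -0.5]
width: 14.9
```

move_arm(motion=[[0, 0, -1, 0, 0, 0, 15], [0, 0, -2, 0, 0, 0, 15], [0, 0, -3, 0, 0, 0, 15], [0, 0, -3, 0, 0, 0, 15]])

```text
t: 4.13
ee_pos: [469.9, -248.4, 48.3]
orientation: [3.13, 0.265, 0.0]
ft_force: [-1.8, 1.8, 8.9]
width: 14.9
```

move_arm(motion=[[-1, 4, 0, 0, 0, 0, 15], [-2, 9, 0, 0, 0, 0, 15], [-3, 15, 0, 0, 0, 0, 15], [-4, 22, 0, 0, 0, 0, 15], [-5, 28, 0, 0, 0, 0, 15]])

```text
t: 4.55
ee_pos: [465.7, -220.8, 48.4]
orientation: [3.129, 0.265, 0.003]
ft_force: [0.1, -0.8, 6.1]
width: 14.9
```

```bash
cat > cv.py <<'E'
from h import *
np.set_printoptions(precision=1,suppress=True)
state()
for n in ("wrist","top"):
    w=get_image(n)
    for l in ["slab","cover","cover_end_a"]:
        for m in mark_of(w,l)[:2]: print(n,l,round(m["p"],2),np.array(m["location"]),at_z(w,*m["location"],45)[:2])
E
python3 cv.py
```

```text
t 4.55 tcp [ 465.7 -220.8   48.4] yaw 9.68 zax [ 0. -0. -1.] q [-0.5  0.5  2.  -0.   0.6 -0.6] F [ 0.1 -0.8  6.1] w 14.9
wrist cover 0.6 [205.1 321. ] [ 461.5 -196.8]
wrist cover_end_a 0.64 [ 12.5 322.4] [ 447.6 -111.9]
top slab 0.73 [250.8 402.5] [ 491.2 -206.8]
top cover 0.57 [263.1 400.8] [ 461.4 -202.7]
top cover_end_a 0.85 [268.4 365.5] [ 448.6 -117. ]
```

move_arm(motion=[[-2, 10, 0, 0, 0, 0, 15], [-4, 22, 0, 0, 0, 0, 15], [-6, 34, 0, 0, 0, 0, 15], [-8, 47, 0, 0, 0, 0, 15], [-10, 60, 0, 0, 0, 0, 15]])

```text
t: 5.37
ee_pos: [455.5, -160.2, 48.3]
orientation: [3.129, 0.265, 0.003]
ft_force: [0.3, -2.0, 6.4]
width: 14.6
```

```bash
cat >>cv.py <<'E'
import sys
w=get_image("wrist");save(w,sys.argv[1])
E
python3 cv.py w2
```

```text
t 5.37 tcp [ 455.5 -160.2   48.3] yaw 9.68 zax [ 0. -0. -1.] q [-0.4  0.5  2.  -0.   0.6 -0.5] F [ 0.3 -2.   6.4] w 14.6
wrist cover 0.67 [215.4 321.1] [ 452.3 -141.4]
wrist cover_end_a 0.97 [355.8 322.8] [ 467.5 -224.7]
wrist cover_end_a 0.57 [ 26.9 319.6] [437.2 -57. ]
top slab 0.78 [251.3 398.2] [ 489.9 -196.3]
top cover 0.59 [267.1 373.9] [ 451.7 -137.3]
top cover_end_a 0.95 [260.6 411.2] [ 467.5 -228.1]
top cover_end_a 0.86 [275.  339.9] [432.5 -55.3]
```

View pics/w2.png

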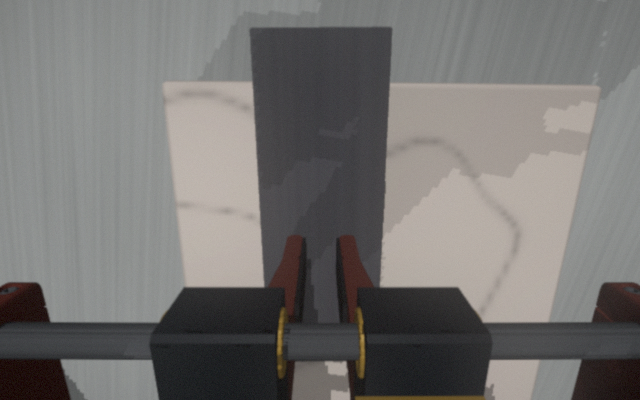

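move_arm(motion=[[-1, 7, 0, 0, 0, 0, 15], [-3, 15, 0, 0, 0, 0, 15], [-4, 23, 0, 0, 0, 0, 15], [-5, 31, 0, 0, 0, 0, 15], [-5, 31, 0, 0, 0, 0, 15]])

```text
t: 6.23
ee_pos: [450.3, -128.5, 48.3]
orientation: [3.13, 0.266, 0.003]
ft_force: [0.3, 2.8, 8.9]
width: 14.9
```

move_arm(motion=[[0, 0, 4, 0, 0, 0, 15], [0, 0, 15, 0, 0, 0, 40], [0, -20, 40, 0, 0, 0, 87], [0, -20, 60, 0, 0, 0, 87], [0, -20, 60, 0, 0, 0, 87]])

```text
t: 6.65
ee_pos: [451.5, -150.5, 110.6]
orientation: [3.128, 0.264, 0.007]
ft_force: [1.2, -0.3, 0.8]
width: 38.0
```

```bash
python3 cv.py w3; python3 - <<'E'
from h import *
np.set_printoptions(precision=1,suppress=True)
w=get_image("wrist")
def mask(w):
    g=cv2.cvtColor(w["color"],cv2.COLOR_RGB2HSV); return g
# dark cover segmentation by flood from its centre
loc=mark_of(w,"cover")[0]["location"];print(loc)
g=w["color"].copy();m=np.zeros((402,642),np.uint8)
cv2.floodFill(g,m,(int(loc[1]),int(loc[0])),0,(3,)*3,(3,)*3,4|cv2.FLOODFILL_MASK_ONLY|(255<<8))
c=max(cv2.findContours(m[1:-1,1:-1],0,1)[0],key=cv2.contourArea)[:,0]
P=np.array([at_z(w,y,x,48)[:2] for x,y in c],np.float32);r=cv2.minAreaRect(P);print(r,len(c))
E
```

```text
t 6.65 tcp [ 451.5 -150.5  110.6] yaw 9.63 zax [ 0. -0. -1.] q [-0.3  0.4  2.  -0.   0.7 -0.5] F [ 1.2 -0.3  0.8] w 38.0
wrist slab 0.67 [269.  355.8] [ 483.8 -189.9]
wrist cover 0.64 [148.4 324.4] [ 446.8 -108.1]
wrist cover_end_a 0.65 [  4.8 325.4] [433.2 -25.6]
wrist cover_end_a 0.59 [269.  322.9] [ 460.5 -193.8]
top slab 0.81 [251.  400.9] [ 490.7 -202.9]
top cover 0.73 [268.8 362.4] [ 447.6 -109.5]
top cover_end_a 0.66 [274.8 326.8] [432.8 -23.7]
[152.8, 326.9]
((444.911376953125, -107.65259552001953), (0.629677414894104, 1.2693510055541992), 9.913780212402344) 5
```

View pics/w3.png

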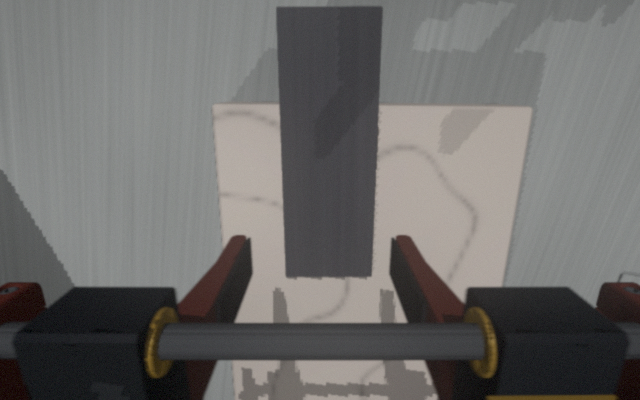

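```bash
python3 - <<'E'
from h import *
np.set_printoptions(precision=1,suppress=True)
state();w=get_image("wrist");
for c in [(277,8),(382,6),(372,277),(286,277)]: print("cov",at_z(w,c[1],c[0],48)[:2])
for c in [(214,103),(531,106),(330,104)]: print("edge",at_z(w,c[1],c[0],45)[:2])
E
```

```text
t 7.2 tcp [ 449.5 -149.2  107.2] yaw 9.69 zax [-0.  0. -1.] q [-0.3  0.4  2.  -0.   0.7 -0.5] F [ 0.1 -0.4  0.4] w 82.3
cov [404.1 -31.7]
cov [462.4 -20.7]
cov [ 492.6 -189.3]
cov [ 433.  -199.5]
edge [372.5 -89.9]
edge [565.6 -58.7]
edge [442.9 -78.6]
```

move_arm(motion=[[-4, 30, 0, 0, 0, 0.005, 87], [-8, 65, 0, 0, 0, 0.005, 87], [-12, 96, -10, 0, 0, 0.005, 87], [-12, 96, -30, 0, 0, 0.005, 87], [-12, 96, -40, 0, 0, 0.005, 87]])

```text
t: 7.67
ee_pos: [437.0, -52.0, 66.7]
orientation: [-3.129, -0.278, 0.001]
ft_force: [-0.5, -0.3, -0.1]
width: 87.2
```

move_arm(motion=[[0, 0, 0, 0, 0, 0, 87], [0, 0, 0, 0, 0, 0, 87]])

```text
t: 7.83
ee_pos: [437.6, -53.8, 67.3]
orientation: [-3.13, -0.272, 0.002]
ft_force: [-0.1, 0.7, 0.6]
width: 86.9
```

```bash
python3 cv.py w4
```

```text
t 7.83 tcp [437.6 -53.8  67.3] yaw 9.94 zax [-0.  0. -1.] q [-0.1  0.4  2.1 -0.   0.6 -0.3] F [-0.1  0.7  0.6] w 86.9
wrist cover 0.88 [320.7 319.2] [ 446.  -109.1]
wrist cover 0.34 [188.1 322.2] [433.2 -26.2]
wrist cover_end_a 0.73 [184.3 320.3] [431.9 -24.3]
top slab 0.98 [250.7 397.9] [ 491.4 -195.6]
top cover 0.97 [269.4 363. ] [ 446.1 -111. ]
top cover 0.66 [252.6 194.6] [482.9 298.7]
top cover_end_a 0.9 [274.8 328.5] [432.8 -27.8]
top cover_end_a 0.85 [259.6 395.3] [ 469.9 -189.3]
```

View pics/w4.png

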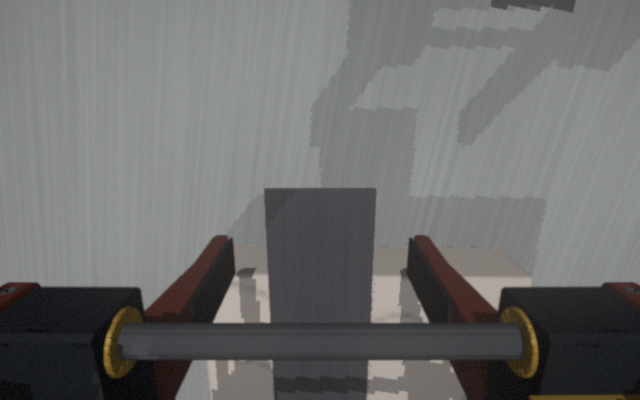

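move_arm(motion=[[0, 0, -10, 0, 0, 0, 87], [0, 0, -20, 0, 0, 0, 87], [0, 0, -30, 0, 0, 0, 87], [0, 0, -37, 0, 0, 0, 87], [0, 0, -37, 0, 0, 0, 87]])

```text
t: 8.7
ee_pos: [436.4, -53.2, 28.7]
orientation: [-3.129, -0.273, 0.005]
ft_force: [-0.2, -0.3, -0.1]
width: 87.1
```

move_arm(motion=[[0, 0, 0, 0, 0, 0, 62], [0, 0, 0, 0, 0, 0, 62], [0, 0, 0, 0, 0, 0, 62], [0, 0, 0, 0, 0, 0, 50], [0, 0, 0, 0, 0, 0, 50]])

```text
t: 9.12
ee_pos: [438.0, -53.5, 31.0]
orientation: [3.13, 0.273, 0.001]
ft_force: [-0.7, -0.1, -0.0]
width: 59.1
```

move_arm(motion=[[0, 0, 0, 0, 0, 0, 50], [0, 0, 0, 0, 0, 0, 50], [0, 0, 0, 0, 0, 0, 50], [0, 0, 0, 0, 0, 0, 50]])

```text
t: 9.45
ee_pos: [438.0, -53.5, 30.9]
orientation: [3.13, 0.273, 0.001]
ft_force: [-0.6, 0.7, 2.3]
width: 59.1
```

move_arm(motion=[[0, 0, 4, 0, 0, 0, 50], [0, 0, 8, 0, 0, 0, 50], [0, 0, 14, 0, 0, 0, 50], [0, 0, 20, 0, 0, 0, 50], [0, 0, 26, 0, 0, 0, 50]])

```text
t: 9.87
ee_pos: [437.7, -53.4, 57.4]
orientation: [3.13, 0.273, 0.0]
ft_force: [0.1, 0.4, -1.1]
width: 59.4
```

move_arm(motion=[[0, 0, 10, 0, 0, 0, 50], [0, 0, 20, 0, 0, 0, 50], [0, 0, 30, 0, 0, 0, 50], [0, 0, 40, 0, 0, 0, 50], [0, 0, 40, 0, 0, 0, 50]])

```text
t: 10.28
ee_pos: [439.1, -53.6, 98.8]
orientation: [3.129, 0.273, 0.005]
ft_force: [1.5, 0.9, -1.2]
width: 59.3
```

```bash
python3 cv.py w5; python3 - <<'E'
from h import *
np.set_printoptions(precision=1,suppress=True)
t=get_image("top");s=get_image("scene");save(s,"s5")
cv2.imwrite("pics/c5.png",cv2.resize(np.hstack([s["color"][100:300,280:480],t["color"][180:380,180:380]]),None,fx=2,fy=2)[:,:,::-1])
for n,p in(("s",s),("t",t)):
  for l in ("mouth0","cover_end_a","pan"):
    for m in mark_of(p,l)[:4]: print(n,l,round(m["p"],2),at_z(p,*m["location"],{"m":55,"c":110,"p":0}[l[0]]))
E
```

```text
t 10.28 tcp [439.1 -53.6  98.8] yaw 9.97 zax [ 0. -0. -1.] q [-0.1  0.4  2.1 -0.   0.7 -0.3] F [ 1.5  0.9 -1.2] w 59.3
wrist cover 0.68 [364.5 319. ] [ 457.9 -169.3]
wrist cover_end_a 0.82 [208.  321.3] [438.3 -47.6]
top slab 0.67 [249.7 397.3] [ 493.8 -194.1]
top cover 0.86 [273.7 364.2] [ 435.8 -113.9]
top cover_end_a 0.78 [263.5 401.2] [ 460.5 -203.7]
s mouth0 0.95 [528.6 300.6  55. ]
s mouth0 0.93 [485.3 299.   55. ]
s mouth0 0.58 [544.9 164.4  55. ]
s mouth0 0.56 [506. 162.  55.]
s cover_end_a 0.95 [431.8 -11.3 110. ]
s cover_end_a 0.7 [ 461.2 -201.4  110. ]
s pan 0.31 [436.4 259.2   0. ]
t mouth0 0.97 [480.8 289.4  55. ]
t mouth0 0.92 [521.  303.8  55. ]
t mouth0 0.81 [539.2 155.2  55. ]
t mouth0 0.78 [498. 153.  55.]
t cover_end_a 0.68 [ 459.5 -206.   110. ]
t cover_end_a 0.3 [ 445.5 -110.3  110. ]
t pan 0.92 [508.2 231.2   0. ]
```

View pics/c5.png

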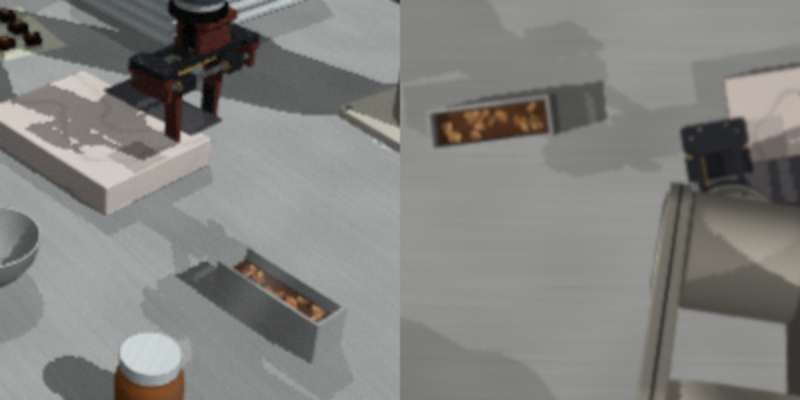

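move_arm(motion=[[10, 25, 8, 0, 0, 0, 50], [25, 60, 15, 0, 0, 0, 50], [40, 100, 20, 0, 0, 0, 50], [52, 140, 20, 0, 0, 0, 50], [60, 170, 20, 0, 0, -0.02, 50]])

```text
t: 11.55
ee_pos: [499.2, 119.2, 117.4]
orientation: [-3.132, -0.242, -0.004]
ft_force: [0.1, -0.8, -1.5]
width: 59.2
```

move_arm(motion=[[0, 0, 0, 0, 0, -0.02, 50], [0, 0, 0, 0, 0, -0.02, 50], [0, 0, 0, 0, 0, -0.02, 50], [0, 0, 0, 0, 0, -0.02, 50]])

```text
t: 11.88
ee_pos: [497.0, 115.6, 116.4]
orientation: [3.134, 0.21, -0.002]
ft_force: [-0.0, -0.4, -0.3]
width: 59.3
```

```bash
python3 - <<'E'
from h import *
np.set_printoptions(precision=1,suppress=True)
state();w=get_image("wrist");save(w,"w6")
for l,z in (("mouth0",55),("pan",0),("cover_end_a",115)):
    for m in mark_of(w,l)[:4]: print(l,round(m["p"],2),np.array(m["location"]),at_z(w,*m["location"],z))
E
```

```text
t 11.88 tcp [497.  115.6 116.4] yaw 7.66 zax [-0. -0. -1.] q [ 0.2  0.4  1.9 -0.   0.8  0.1] F [-0.  -0.4 -0.3] w 59.3
mouth0 0.77 [166.5 331. ] [499.1 147.8  55. ]
mouth0 0.59 [164.1 400.3] [543.  155.3  55. ]
pan 0.84 [ 55.  356.8] [509.2 221.8   0. ]
pan 0.52 [165.9 399. ] [556.2 144.4   0. ]
cover_end_a 0.8 [208.7 320.1] [493.4 138.5 115. ]
```

View pics/w6.png

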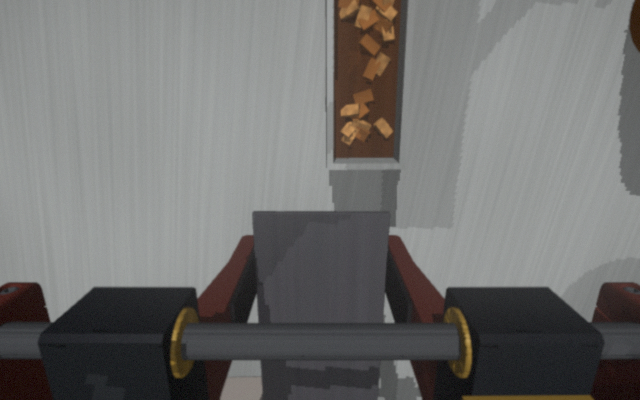

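move_arm(motion=[[5, -20, 30, 0, 0, 0, 50], [10, -40, 60, 0, 0, 0, 50], [15, -60, 90, 0, 0, 0, 50], [15, -60, 110, 0, 0, 0, 50], [15, -60, 110, 0, 0, 0, 50]])

```text
t: 12.5
ee_pos: [515.5, 55.2, 231.1]
orientation: [-3.135, -0.206, -0.012]
ft_force: [0.2, -0.0, -0.2]
width: 58.9
```

move_arm(motion=[[0, 0, 0, 0, 0, 0, 50], [0, 0, 0, 0, 0, 0, 50], [0, 0, 0, 0, 0, 0, 50]])

```text
t: 12.75
ee_pos: [511.5, 56.6, 225.2]
orientation: [3.134, 0.211, -0.004]
ft_force: [0.4, -1.3, -1.7]
width: 59.2
```

```bash
python3 - <<'E'
from h import *
np.set_printoptions(precision=1,suppress=True)
state();w=get_image("wrist");save(w,"w7");np.save("w7.npy",w,allow_pickle=True)
for l,z in (("mouth0",55),("pan",0),("cover_end_a",None)):
    for m in mark_of(w,l)[:4]: print(l,round(m["p"],2),np.array(m["location"]),at_z(w,*m["location"],get_obs()["ee_pos"][2]+17 if z is None else z))
c=w["color"][0:200,260:460][:,:,::-1];cv2.imwrite("pics/c7.png",cv2.resize(c,(600,600),interpolation=cv2.INTER_CUBIC))
E
```

```text
t 12.75 tcp [511.5  56.6 225.2] yaw 7.69 zax [-0. -0. -1.] q [ 0.1  0.3  1.9  0.   1.  -0.1] F [ 0.4 -1.3 -1.7] w 59.2
mouth0 0.63 [ 73.1 369.1] [541.1 155.   55. ]
mouth0 0.55 [ 73.6 321.3] [499.  148.9  55. ]
cover_end_a 0.6 [208.  320.6] [507.3  86.2 242.7]
```

View pics/c7.png

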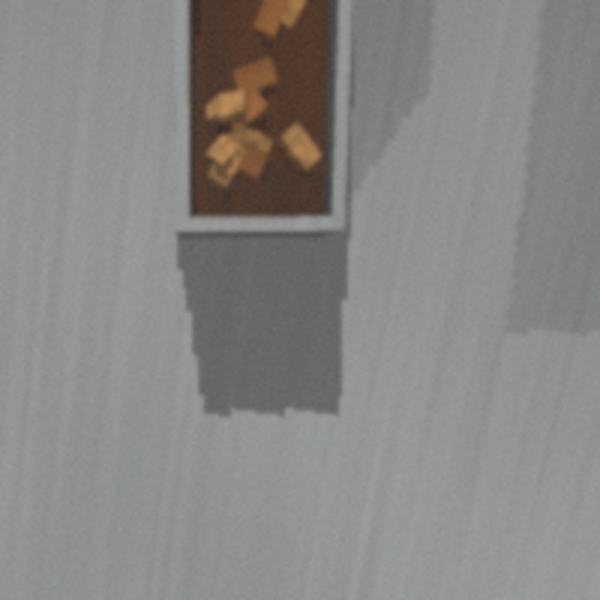

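```bash
python3 - <<'E'
from h import *
np.set_printoptions(precision=2,suppress=True)
w=np.load("w7.npy",allow_pickle=True).item()
f=lambda x,y:at_z(w,y/3,260+x/3,55)[:2]
P={k:f(*v) for k,v in dict(inLt=(189,0),inLb=(191,215),inRt=(333,0),inRb=(330,215),outRt=(351,0),outLb=(178,232),outRb=(346,230)).items()}
for k,v in P.items(): print(k,v)
for a,b in(("inLt","inLb"),("inRt","inRb"),("outRt","outRb")):
    d=P[a]-P[b];print(a,np.degrees(np.arctan2(-d[0],d[1])))
d=P["outRb"]-P["outLb"];print("short",np.degrees(np.arctan2(d[1],d[0])),np.linalg.norm(d))
E
```

```text
inLt [492.58 207.36]
inLb [500.9  150.77]
inRt [532.66 212.75]
inRb [541.64 156.26]
outRt [537.68 213.43]
outLb [497.72 145.52]
outRb [547.07 152.75]
inLt 8.357811141125648
inRt 9.028407383772004
outRt 8.802850532798148
short 8.328509545335072 49.88270385806494
```

move_arm(motion=[[-2, 35, 0, 0, 0, 0.014, 50], [-4, 70, -10, 0, 0, 0.014, 50], [-5, 105, -25, 0, 0, 0.014, 50], [-6, 140, -40, 0, 0, 0.014, 50], [-7, 170, -60, 0, 0, 0.014, 50]])

```text
t: 13.37
ee_pos: [506.0, 229.0, 166.5]
orientation: [-3.132, -0.233, -0.003]
ft_force: [1.6, -0.5, -0.6]
width: 59.5
```

move_arm(motion=[[-1, 20, -20, 0, 0, 0, 50], [-1, 42, -40, 0, 0, 0, 50], [-1, 53, -60, 0, 0, 0, 50], [-1, 53, -65, 0, 0, 0, 50], [-1, 53, -65, 0, 0, 0, 50]])

```text
t: 13.78
ee_pos: [503.2, 279.3, 99.6]
orientation: [3.131, 0.235, -0.006]
ft_force: [-0.4, -0.3, -1.1]
width: 59.1
```

move_arm(motion=[[0, 0, 0, 0, 0, 0, 50], [0, 0, 0, 0, 0, 0, 50], [0, 0, 0, 0, 0, 0, 50]])

```text
t: 14.03
ee_pos: [505.6, 279.1, 102.9]
orientation: [-3.132, -0.231, -0.003]
ft_force: [0.6, 0.5, -0.4]
width: 59.4
```

```bash
python3 - <<'E'
from h import *
np.set_printoptions(precision=1,suppress=True)
state();s=get_image("scene");t=get_image("top");w=get_image("wrist");z=get_obs()["ee_pos"][2]+16
for n,p in(("s",s),("t",t),("w",w)):
  for l,zz in (("mouth0",55),("cover_end_a",z),("cover",z)):
    for m in mark_of(p,l)[:3]: print(n,l,round(m["p"],2),at_z(p,*m["location"],zz))
cv2.imwrite("pics/c8.png",np.vstack([cv2.resize(s["color"][190:290,360:490],(520,400)),cv2.resize(w["color"],(520,325))])[:600,:,::-1])
E
```

```text
t 14.03 tcp [505.6 279.1 102.9] yaw 8.42 zax [ 0.  0. -1.] q [ 0.5  0.5  1.8 -0.   0.8  0.3] F [ 0.6  0.5 -0.4] w 59.4
s mouth0 0.92 [543.3 160.   55. ]
s mouth0 0.81 [478.9 300.9  55. ]
s cover_end_a 0.82 [508.6 321.  118.6]
s cover_end_a 0.74 [535.7 149.9 118.6]
s cover 0.87 [520.9 225.1 118.6]
t mouth0 0.47 [543.5 153.9  55. ]
t mouth0 0.37 [497.3 155.9  55. ]
t cover_end_a 0.91 [499.9 308.7 118.6]
t cover 0.93 [510.4 226.1 118.6]
w mouth0 0.83 [521.  295.1  55. ]
w mouth0 0.67 [478.7 290.8  55. ]
w cover_end_a 0.56 [500.9 308.7 118.6]
w cover 0.87 [512.8 226.1 118.6]
```

View pics/c8.png

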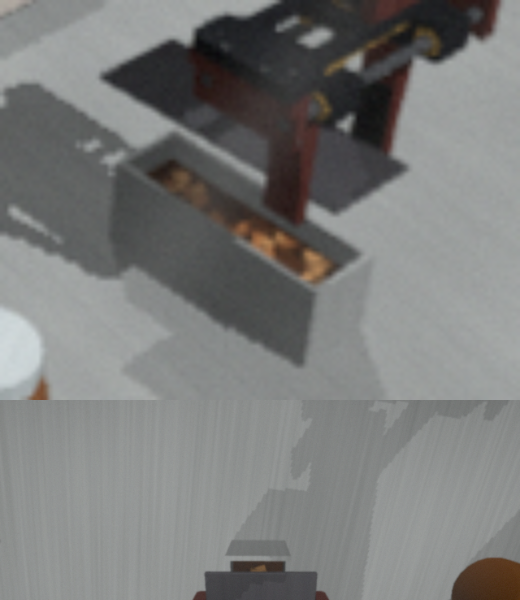

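move_arm(motion=[[-3, -2, -10, 0, 0, 0, 50], [-3, -2, -22, 0, 0, 0, 50], [-3, -2, -34, 0, 0, 0, 50], [-3, -2, -34, 0, 0, 0, 50], [-3, -2, -34, 0, 0, 0, 50]])

```text
t: 15.05
ee_pos: [500.8, 277.1, 66.1]
orientation: [3.132, 0.232, -0.004]
ft_force: [0.8, -0.7, -1.4]
width: 59.4
```

move_arm(motion=[[0, 0, 0, 0, 0, 0, 50], [0, 0, 0, 0, 0, 0, 50], [0, 0, 0, 0, 0, 0, 50]])

```text
t: 15.3
ee_pos: [502.1, 277.7, 68.1]
orientation: [-3.133, -0.232, -0.001]
ft_force: [-0.5, -0.5, -1.4]
width: 59.1
```

```bash
python3 - <<'E'
from h import *
np.set_printoptions(precision=1,suppress=True)
state();w=get_image("wrist");z=get_obs()["ee_pos"][2]+16
for n,p in(("w",w),):
  for l,zz in (("mouth0",55),("cover_end_a",z),("cover",z)):
    for m in mark_of(p,l)[:3]: print(n,l,round(m["p"],2),at_z(p,*m["location"],zz))
s=get_image("scene")
cv2.imwrite("pics/c9.png",np.vstack([cv2.resize(s["color"][190:290,360:490],(390,300)),w["color"][100:300,125:515]])[:,:,::-1])
E
```

```text
t 15.3 tcp [502.1 277.7  68.1] yaw 8.48 zax [ 0.  0. -1.] q [ 0.5  0.6  1.8 -0.   0.7  0.3] F [-0.5 -0.5 -1.4] w 59.1
w mouth0 0.78 [522.2 296.4  55. ]
w mouth0 0.6 [480.1 290.7  55. ]
w mouth0 0.23 [500.  295.7  55. ]
w cover_end_a 0.65 [497.3 307.1  84.1]
w cover 0.92 [509.6 224.9  84.1]
```

View pics/c9.png

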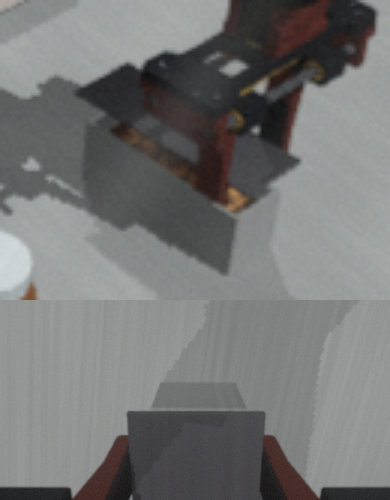

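move_arm(motion=[[1, 0, -6, 0, 0, 0, 50], [1.5, 0, -12, 0, 0, 0, 50], [1.5, 0, -18, 0, 0, 0, 50], [1.5, 0, -21, 0, 0, 0, 50], [1.5, 0, -23, 0, 0, 0, 50]])

```text
t: 15.97
ee_pos: [502.7, 277.3, 43.7]
orientation: [3.132, 0.232, -0.002]
ft_force: [-0.4, -0.5, -1.4]
width: 59.0
```

move_arm(motion=[[0, 0, 0, 0, 0, 0, 50], [0, 0, -1, 0, 0, 0, 50], [0, 0, -1, 0, 0, 0, 50]])

```text
t: 16.22
ee_pos: [503.2, 277.6, 43.7]
orientation: [3.133, 0.232, -0.0]
ft_force: [-0.9, -0.8, -0.9]
width: 59.3
```

move_arm(motion=[[0, 0, -1, 0, 0, 0, 50], [0, 0, -1, 0, 0, 0, 50], [0, 0, -2, 0, 0, 0, 50], [0, 0, -2, 0, 0, 0, 50]])

```text
t: 16.55
ee_pos: [503.4, 277.6, 41.7]
orientation: [-3.133, -0.232, -0.001]
ft_force: [-0.2, -0.1, -0.4]
width: 59.2
```

move_arm(motion=[[0, 0, -0.5, 0, 0, 0, 50], [0, 0, -1, 0, 0, 0, 50], [0, 0, -1, 0, 0, 0, 50]])

```text
t: 16.8
ee_pos: [503.4, 277.7, 41.1]
orientation: [-3.133, -0.232, -0.001]
ft_force: [-1.6, -0.7, 4.6]
width: 59.1
```

move_arm(motion=[[0, 0, 0, 0, 0, 0, 64], [0, 0, 0, 0, 0, 0, 70], [0, 0, 0, 0, 0, 0, 80], [0, 0, 0, 0, 0, 0, 84], [0, 0, 0, 0, 0, 0, 84]])

```text
t: 17.22
ee_pos: [503.2, 277.5, 40.6]
orientation: [3.133, 0.232, -0.0]
ft_force: [-0.4, -0.2, -0.2]
width: 83.2
```

move_arm(motion=[[0, 0, 0, 0, 0, 0, 84], [0, 0, 5, 0, 0, 0, 84], [0, 0, 15, 0, 0, 0, 84], [0, 0, 30, 0, 0, 0, 84], [0, 0, 60, 0, 0, 0, 84]])

```text
t: 17.63
ee_pos: [501.5, 276.7, 99.6]
orientation: [3.131, 0.232, -0.007]
ft_force: [0.4, 0.0, 0.6]
width: 83.6
```

move_arm(motion=[[0, -30, 30, 0, 0, 0, 84], [0, -65, 50, 0, 0, 0, 84], [0, -100, 70, 0, 0, 0, 84], [0, -140, 80, 0, 0, 0, 84], [0, -140, 80, 0, 0, 0, 84]])

```text
t: 18.05
ee_pos: [504.2, 132.9, 184.1]
orientation: [3.133, 0.227, 0.007]
ft_force: [1.0, 0.0, -0.3]
width: 84.1
```

```bash
python3 - <<'E'
from h import *
np.set_printoptions(precision=1,suppress=True)
state();s=get_image("scene");t=get_image("top");w=get_image("wrist")
for n,p in(("s",s),("t",t),("w",w)):
  for l,zz in (("mouth0",55),("pan",0),("cover_end_a",55),("cover",55)):
    for m in mark_of(p,l)[:2]: print(n,l,round(m["p"],2),at_z(p,*m["location"],zz))
a=cv2.resize(s["color"][190:290,360:490],(390,300));b=cv2.resize(t["color"][205:280,180:278],(390,300))
cv2.imwrite("pics/c10.png",np.hstack([np.vstack([a,b]),cv2.resize(w["color"][:300,120:320+90],(390,404))[:,:] if 0 else np.vstack([w["color"][:300,125:515],np.zeros((300,390,3),np.uint8)])])[:,:,::-1])
E
```

```text
t 18.05 tcp [504.2 132.9 184.1] yaw 8.28 zax [ 0. -0. -1.] q [ 0.2  0.3  1.9 -0.   0.9  0.1] F [ 1.   0.  -0.3] w 84.1
s mouth0 0.92 [530.7 309.5  55. ]
s mouth0 0.78 [504.1 158.2  55. ]
s pan 0.58 [511.9 226.3   0. ]
s cover_end_a 0.82 [518.4 137.   55. ]
s cover_end_a 0.63 [505.2 316.8  55. ]
s cover 0.62 [508.5 221.   55. ]
t mouth0 0.7 [744.3 -20.4  55. ]
t cover_end_a 0.74 [525.  132.2  55. ]
t cover_end_a 0.68 [503.7 301.   55. ]
t cover 0.65 [511.6 222.9  55. ]
w cover_end_a 0.63 [525.2 137.3  55. ]
w cover 0.67 [508.5 222.9  55. ]
```

move_arm(motion=[[0, -20, 20, 0, 0, 0, 84], [0, -40, 40, 0, 0, 0, 84], [0, -40, 40, 0, 0, 0, 84], [0, -40, 40, 0, 0, 0, 84], [0, -40, 40, 0, 0, 0, 84]])

```text
t: 19.22
ee_pos: [502.9, 97.7, 220.2]
orientation: [-3.133, -0.231, 0.001]
ft_force: [-1.0, -0.2, 0.8]
width: 83.8
```

```bash
python3 - <<'E'
from h import *
np.set_printoptions(precision=1,suppress=True)
state()
for n,box in(("scene",(360,190,490,290)),("top",(180,205,278,280)),("wrist",(260,0,460,200))):
    p=get_image(n);x0,y0,x1,y1=box;c=p["color"][y0:y1,x0:x1];h=cv2.cvtColor(c,cv2.COLOR_RGB2HSV)
    brown=((h[...,1]>90)&(h[...,2]>30)).sum()
    m=mark_of(p,"cover")[0]["location"];v=p["color"][int(m[0]),int(m[1])].astype(int)
    k=(np.abs(p["color"].astype(int)-v).max(2)<22).astype(np.uint8);k2=np.zeros_like(k);k2[y0:y1,x0:x1]=k[y0:y1,x0:x1]
    _,lab=cv2.connectedComponents(k2);cc=cv2.findContours((lab==lab[int(m[0]),int(m[1])]).astype(np.uint8),0,1)[0][0][:,0]
    r=cv2.minAreaRect(np.array([at_z(p,y,x,58)[:2] for x,y in cc],np.float32))
    print(n,"brown",brown,"rgb",v,"rect",np.array(r[0]),np.array(r[1]),round(r[2],1))
E
```

```text
t 19.22 tcp [502.9  97.7 220.2] yaw 8.44 zax [-0.  0. -1.] q [0.2 0.3 1.9 0.  1.  0. ] F [-1.  -0.2  0.8] w 83.8
scene brown 12 rgb [82 83 83] rect [541.4 236.7] [119.6 202.7] 8.1
top brown 35 rgb [82 79 73] rect [507.9 208.3] [242.2 147.4] 82.6
wrist brown 0 rgb [63 63 65] rect [515.8 193.8] [ 59.6 114.8] 8.4
```

```bash
python3 - <<'E'
from h import *
np.set_printoptions(precision=1,suppress=True)
for n,box in(("scene",(360,190,490,290)),("top",(180,205,278,280))):
    p=get_image(n);x0,y0,x1,y1=box;h=cv2.cvtColor(p["color"][y0:y1,x0:x1],cv2.COLOR_RGB2HSV)
    ys,xs=np.where((h[...,1]>90)&(h[...,2]>30));print(n,[(x+x0,y+y0,tuple(map(int,p["color"][y+y0,x+x0]))) for x,y in list(zip(xs,ys))[::5]])
    g=cv2.cvtColor(p["color"],cv2.COLOR_RGB2GRAY)
    # profile along and across the cover
    for nm,a,b in(("across",(511-45*.989,224-45*.148),(511+45*.989,224+45*.148)),("along",(511+105*.148,224-105*.989),(511-105*.148,224+105*.989))):
        print(n,nm,[int(g[int(round(q[1])),int(round(q[0]))]) for q in (proj(p,[a[0]+(b[0]-a[0])*f,a[1]+(b[1]-a[1])*f,58]) for f in np.linspace(0,1,31))])
E
```

```text
scene [(np.int64(370), np.int64(285), (122, 91, 72)), (np.int64(369), np.int64(288), (117, 75, 47)), (np.int64(370), np.int64(289), (123, 80, 54))]
scene across [161, 164, 162, 164, 162, 151, 86, 84, 83, 83, 81, 79, 82, 86, 83, 86, 85, 85, 86, 91, 90, 85, 91, 91, 88, 82, 82, 90, 93, 91, 90]
scene along [149, 154, 155, 147, 66, 69, 70, 71, 72, 78, 86, 91, 89, 92, 92, 86, 80, 77, 72, 73, 72, 73, 73, 75, 75, 80, 79, 82, 143, 154, 158]
top [(np.int64(270), np.int64(209), (41, 27, 24)), (np.int64(243), np.int64(225), (72, 59, 35)), (np.int64(245), np.int64(226), (47, 39, 30)), (np.int64(242), np.int64(228), (53, 44, 30)), (np.int64(243), np.int64(229), (76, 61, 36)), (np.int64(244), np.int64(230), (72, 58, 33)), (np.int64(243), np.int64(232), (56, 46, 28)), (np.int64(245), np.int64(233), (66, 57, 41))]
top across [149, 146, 144, 143, 138, 136, 132, 130, 124, 121, 118, 113, 104, 102, 97, 93, 79, 71, 69, 69, 69, 70, 71, 71, 69, 74, 75, 80, 98, 124, 126]
top along [103, 107, 53, 107, 107, 79, 91, 95, 94, 91, 93, 91, 94, 92, 89, 93, 90, 92, 91, 87, 90, 87, 92, 90, 86, 89, 85, 78, 81, 71, 65]
```

```bash
python3 -c "
from workcell import *
print(close_job())"
```

```text
the job is handed in; nothing more can be done
None
```

The cover is on the pan and the job is handed in at about 19 s of the 54 s allowed. No verdict was reported.

**What I did:** I pressed the cover with about 6–9 N and slid it along the slab until its +y end stuck out about 53 mm. I then gripped that end across its 60 mm width, lifted it, carried it to the pan and lowered it onto the rim. Contact came at about 5 N, after which I released it and moved the arm clear.

**Last checks:**
- **Position:** in the wrist view the visible width of the cover was 59.6 mm, turned 8.4° against about 8.5° for the pan. Its near end was within about 2 mm of centred on the mouth.
- **Mouth covered:** no nuts showed in the scene and wrist views. The few brown pixels in the scene view were the jar; those in the top view I took to be gripper parts.

**Checks that failed or disagreed:**
- **Last picture not viewed:** the 12-picture limit was reached, so I judged the final placing from numbers only.
- **Network marks:** these scattered by up to about 10 mm between cameras. For example, the cover's far end came out at y 301 in one view and 317 in another. I relied on the wrist view.
- **Outline fits:** the fit of the cover's outline failed in the scene and top views. It merged with the pan or shadow in the scene and was partly hidden by the gripper from above.
- **Bowl, jar and spatula:** I did not measure these again at the end; the arm stayed well away from them.

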